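# Roll a vial onto the label reader's scan line, shade it and read it

## Task

Read the vial's label: with a fingertip on its top, roll the lying vial along the bed of the label reader until it rests on the red scan line, then push the sliding shade over it as far as the bumpers, then press the blue read key fully down and let go. The vial must roll, not be gripped, dragged or lifted, and the three containers standing behind the reader stay where they are.

Things in the scene. Friction and masses are not known exactly. Their poses are not given: they have to be found in the camera images.
- reader: White label reader, fixed, 162 x 268 mm; origin: middle of the lane's length, on the worktop. y runs along the lane in which the vial rolls, x across it to the back. Bed top 16 mm above the worktop. Lane 80 mm wide, centred at x = 15 mm, grey rails on both sides 8 mm above the bed; end rails as high, inner faces at y = +-125 mm. A flat display lies in front of the lane, y = 31 to 115 mm.
- scan_line (a point): Middle of the red scan line, at bed height, at x = 15, y = 0 mm in the reader; axes as the reader's. The line runs along x across the lane (and over both rails), in a dark slot 10 mm wide and 3.5 mm deep. A slow vial drops 0.9 mm into the slot and stays there, centred on the line.
- vial_center (a point): Centre of the loose lying glass vial with dark cap, 29 mm across, 74 mm long, about 40 g, across the lane on the +y side of the line, 55 to 90 mm from it; top 45 mm above the worktop. Its z runs to the cap (the reader's +x). A fingertip pressed lightly on its top and moved along y rolls it half as far as the finger moves, so in several strokes; pushed from behind it may jam or slide. It stops when left.
- shade (a joint): Travel of the grey sliding shade along the reader's +y, in m: 0 = parked at the -y end (at the start 0 to 0.02), 0.09 = fully over the line, against two rubber bumpers. It slides with about 1.5 N and stays where left. A hood 115 mm (x) by 70 mm (y), top 52 mm above the worktop, open towards the vial; it passes over a vial lying in the lane.
- shade_ridge (a point): Top middle of the black finger ridge across the top of the shade, 66 mm above the worktop: 60 mm long along the reader's x, 7 mm thick along y, 14 mm high above the shade. Moves with the shade; push its -y face towards the reader's +y. Axes as the reader's.
- read_key_top (a point): Middle of the top of the round blue read key, 20 mm across, 37 mm above the worktop, in front of the lane at the -y end (x = -63, y = -85 mm in the reader). It goes straight down 5 mm against a spring, 5 mm proud of its grey collar, and comes up again when released.
- read_key (a joint): How far the read key is pressed, in m: 0 = up, 0.005 = fully down, which takes about 4 N; it must go down at least 0.0035.
- second_vial_center (a point): Centre of another vial, 29 mm across, 74 mm high, standing upright on the worktop behind the reader. To be left alone.
- red_dropper_center (a point): Centre of a small white dropper bottle with a red cap, 29 mm across, 86 mm high, standing behind the reader. To be left alone.
- ointment_jar_center (a point): Centre of a blue ointment jar, 36 mm across, 53 mm high, standing behind the reader. To be left alone.
There are look-alikes about, which are no part of the job. Leave any orange or turquoise look-alike of the part that bears vial_center alone.

How it is judged:
On the way, in this order (a step that is already met when the one before it is completed fails the run):
1. the vial rolls: it has turned at least 2 rad about its long axis (angle between vial_center's own x axis and vertical below 1.14 rad).
2. the vial rests on the scan line while the shade is still clear of it (y of vial_center in the frame of reader between -0.004 and 0.004 m and x of vial_center in the frame of reader between 0.004 and 0.026 m and height (world z) of vial_center between 0.027 and 0.034 m and value of joint shade below 0.04 m), for 0.3 s.
3. the shade is fully over the vial on the line (y of vial_center in the frame of reader between -0.004 and 0.004 m and x of vial_center in the frame of reader between 0.004 and 0.026 m and height (world z) of vial_center between 0.027 and 0.034 m and value of joint shade above 0.086 m), for 0.2 s.
4. the read key is pressed with the shade shut (all of step 3 and value of joint read_key above 0.0035 m).
At the end, for the whole second after the job is handed in: The vial lies on the scan line, its centre within 4 mm of the line and its length within the lane (within 11 mm of the lane's middle), the shade is within 4 mm of the bumpers (joint over 0.086) and the read key is up again after having been pressed (all of step 3 and value of joint read_key below 0.0015 m); the robot touches nothing.
It fails at once if the vial is lifted (its centre more than 8 mm above its height on the bed) (height (world z) of vial_center above 0.0385 m).
It fails at once if the read key is pressed before the shade is shut (value of joint read_key above 0.0035 m and value of joint shade below 0.08 m).
It fails at once if the second vial is moved by more than 15 mm (distance of second_vial_center from where it was at the start of the episode above 0.015 m).
It fails at once if the red dropper is moved by more than 15 mm (distance of red_dropper_center from where it was at the start of the episode above 0.015 m).
It fails at once if the ointment jar is moved by more than 15 mm (distance of ointment_jar_center from where it was at the start of the episode above 0.015 m).
It also fails if it takes over 61 s, if anything falls off the work surface, if the arm or the gripper's body presses on something with over 40 N, if the wrist force passes 120 N, or if a joint passes its speed limit or range.

## Robot

A 6-joint arm with a two-finger parallel gripper is mounted at the origin on a cart in front of the work surface, level with it; the furniture and walls round the work are solid. World frame = base frame: x ahead of the robot, y to its left, z up, the work surface at z = 0. Lengths are in m, angles in rad, forces in N, time in s.
With the tool pointing down it reaches from about 0.35 to 0.85 m from the base axis. Payload 8.1 kg.
Tool frame: the origin (TCP) lies at the very end of the fingers, on their centre line; the grasp point (between the pads) lies 19 mm behind it; z points along the fingers, y is the direction in which the jaws open and shut (so a half turn about z gives the same grasp; the last joint's range is limited). The gripper opens to 93 mm and grips with 3 to 60 N. Pads are 15 mm wide; open, the fingers measure 128 mm over their backs; the gripper's body (75 mm by 188 mm) begins 65 mm behind the grasp point.
Start: joints at [1.037, 0.13, 1.488, -0, 1.523, -0.085], TCP at [0.26, 0.541, 0.219] pointing down, gripper open.
Joint ranges: [-2.96, 2.96], [-0.89, 2.26], [0.02, 2.5], [-1.34, 4.48], [0, 2.73], [-2.66, 2.66]. Speed limits (rad/s): [2.39, 2.39, 2.79, 3.14, 3.14, 3.14].

## Interface

Orientations are given as a rotation vector (axis times angle).
In Python, from plant import robot gives the robot as it stands.
- The arm moves only by the shell command python3 -m inch 'ROWS' [FORCE]. ROWS is JSON, a list that holds one entry, the list of rows, each a list of 7 numbers: the shift along the tool's x, y, z in cm, then the turn, a rotation vector about the tool's x, y, z in degrees, then the gripper command: -1 is fully open, 1 is shut, values between are in proportion. A call has 1 to 5 rows; each row shifts and turns the commanded pose from where the row before left it, along the tool's axes as they then stand; what a row does not reach is not made up. A row lasts 1/10 s, in which the tool goes at most 50 mm and 8.59 degrees, less where a joint would pass 70% of its speed; a pose out of reach is approached as far as the arm can. A call with a gripper value outside its range is refused whole. The fingers move at their own pace and stop on an object; FORCE is the grip in N (left out, the last holds). Time passes only in rows, so rows that do not move let the fingers close. It gives the time, the measured TCP pose, the force and the opening at its end, in the units of the state.
- robot.read_state(): the state, without advancing time (a new reading comes with each control period).
- robot.read_camera(name): name is "side" or "top"; returns a dict with "image" (400x640x3 uint8, blue, green, red), "K" (3x3 intrinsics, pixels), "distortion" ([k1, k2, p1, p2, k3] as OpenCV has them; the pictures are not rectified), "R" (3x3) and "t" (3): a world point X has camera coordinates R X + t. Camera axes: x right, y down, z forward; pixel columns grow to the right and rows downward; lengths in m; the calibration is good to about 2 mm. A picture is of the moment at which its call begins. There is no depth.
- robot.close_job(): hands the job in, once; it reports no verdict.
The state is a dict: "t": time; "q": joint angles; "dq": joint speeds; "joint_torque": joint torques, N m; "tool_pos": TCP position; "orientation": TCP orientation; "force": force on the tool from outside, world axes, zero at the start; "wrist_torque": the same for the moment, N m; "opening": finger opening in m.
Only numpy, scipy, OpenCV 4.12 (cv2) and the standard library are available. Lean on these libraries where they do the work, as an engineer would, in place of code of your own. Each camera call takes 0.05 s, during which the arm holds its last target. There are 200 camera calls.

## Working session

There is one attempt and no reset: what is moved stays moved. The work goes in short steps, Python scripts to look and compute and a shell command to move; the robot and the scene stay as the last step left them, time stands still between calls to the robot, and variables do not carry over. Pictures are saved under pics/ and viewed, about 8 in all and at most 12, crops included, and the job is handed in when it is done.

```bash
mkdir -p pics; ls; python3 - <<'E'
from plant import robot
import cv2
for n in("side","top"):
    c=robot.read_camera(n); cv2.imwrite(f"pics/{n}0.png",c["image"]); print(n,c["K"],c["distortion"],c["R"],c["t"])
print(robot.read_state())
E
```

```text
pics
side [[397.30326929   0.         323.48635004]
 [  0.         397.30326929 197.81218242]
 [  0.           0.           1.        ]] [-0.04562192  0.          0.          0.          0.        ] [[ 0.99996285 -0.00178638  0.00843259]
 [ 0.00664666 -0.46309295 -0.8862848 ]
 [ 0.00548831  0.88630792 -0.46306387]] [-0.54690922  0.03190326  0.92019448]
top [[403.87193137   0.         314.46564316]
 [  0.         403.87193137 200.5748751 ]
 [  0.           0.           1.        ]] [-0.00793814  0.          0.          0.          0.        ] [[-0.00959878 -0.99986178  0.01357521]
 [-0.99663005  0.00845999 -0.08159025]
 [ 0.08146412 -0.01431263 -0.9965735 ]] [-0.06032912  0.52918117  0.8757658 ]
{'t': 0.1, 'q': array([ 1.03660690e+00,  1.31102399e-01,  1.48918837e+00, -5.38090819e-05,
        1.52300685e+00, -8.53999253e-02]), 'dq': array([-2.29858054e-04, -9.70728848e-04, -1.61852210e-03,  1.51904770e-03,
       -2.07835221e-05, -4.49446255e-04]), 'joint_torque': array([ 1.19343207e-03, -5.61332595e+01, -4.93098986e+01,  7.70857232e-02,
        2.91193917e-02, -9.08399466e-05]), 'tool_pos': array([0.26005312, 0.54012792, 0.21767247]), 'orientation': array([-6.98947158e-01, -3.06237271e+00,  2.57600669e-03]), 'force': array([1.1824239 , 0.44387859, 0.35639098]), 'wrist_torque': array([-0.01074039,  0.0405683 ,  0.02474152]), 'opening': 0.09283693057702362}
```

View pics/top0.png

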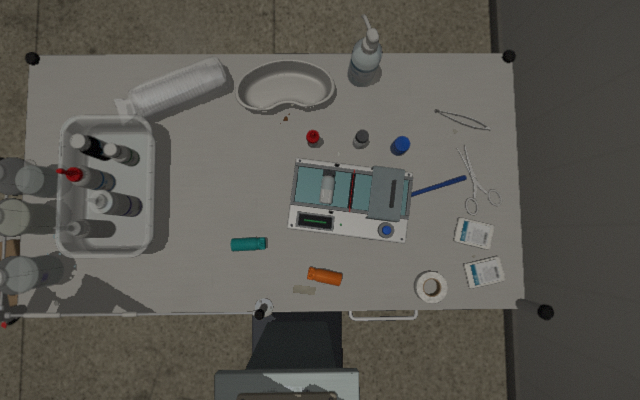

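View pics/side0.png

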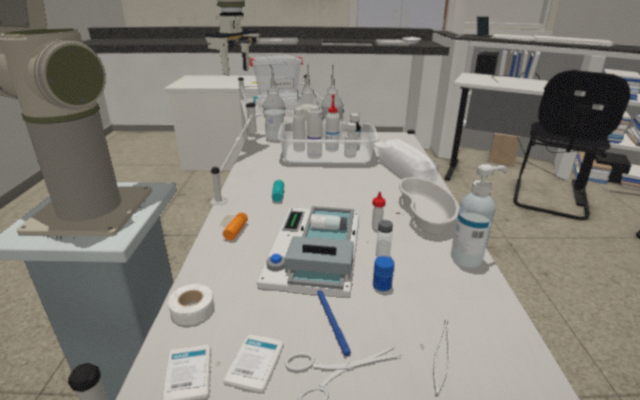

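The top view shows the reader around (350,200), yawed slightly, with the vial at (327,188), the scan line at (351,190), the shade at (388,193) and the key at (386,230). Next, an enlarged crop.

```bash
python3 - <<'E'
import cv2
a=cv2.imread("pics/top0.png")[125:250,280:425]
cv2.imwrite("pics/c1.png",cv2.resize(a,None,fx=5,fy=4.8*5/4.8*0.96 if 0 else 5,interpolation=cv2.INTER_CUBIC)[:600])
E
```

```text
(no output)
```

View pics/c1.png

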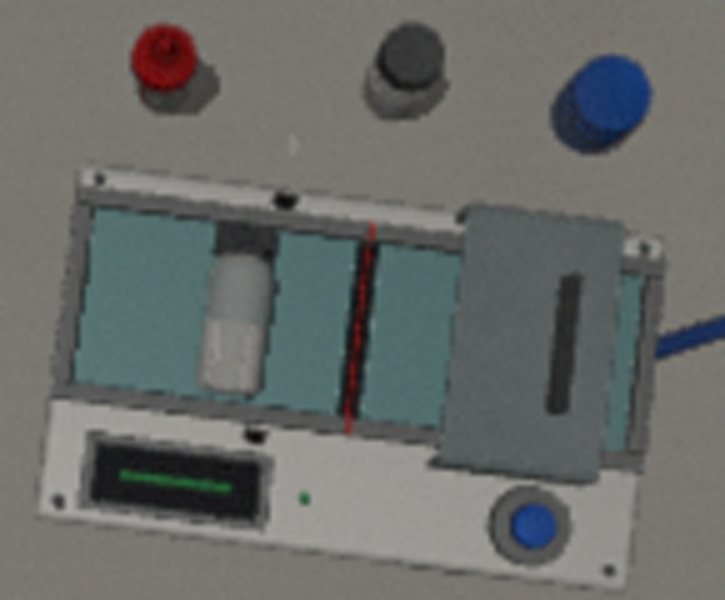

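The crop (×5, offset 280,125) shows the line from (372,224) to (348,433), the key at (534,526), the ridge from (571,276) to (557,412), and the vial centre near (239,308) with its cap towards +x. I'll fit the reader pose from these.

```bash
cat > h.py <<'E'
import numpy as np,cv2
from scipy.optimize import least_squares
from scipy.spatial.transform import Rotation as Ro
def back(c,uv,z):
    p=cv2.undistortPoints(np.array([[uv]],float),c["K"],np.array(c["distortion"]))[0,0]
    R=np.array(c["R"]);o=-R.T@c["t"];d=R.T@[p[0],p[1],1]
    return (o+d*(z-o[2])/d[2])[:2]
def r2w(P,x,y): c,s=np.cos(P[2]),np.sin(P[2]);return np.array([P[0]+c*x-s*y,P[1]+s*x+c*y])
def w2r(P,w): c,s=np.cos(P[2]),np.sin(P[2]);d=np.array(w[:2])-P[:2];return np.array([c*d[0]+s*d[1],-s*d[0]+c*d[1]])
E
python3 - <<'E'
from h import *
from plant import robot
c=robot.read_camera("top")
cr=lambda u,v:(280+u/5-.4,125+v/5-.4)
obs=[((15,0,.016),(360,329)),((-63,-85,.037),(534,526)),((55,125,.016),(92,208)),((-25,125,.016),(75,382)),((55,0,.024),(370,239)),((-25,0,.024),(350,418))]
W=[back(c,cr(*o[1]),o[0][2]) for o in obs]
f=lambda P:np.concatenate([r2w(P,o[0][0]/1e3,o[0][1]/1e3)-w for o,w in zip(obs,W)])
s=least_squares(f,[.5,0,0]);P=s.x;print(P,np.degrees(P[2]),(s.fun*1e3).round(1))
np.save("P.npy",P)
for n,uv,z in[("vial",(239,308),.0305),("cap",(246,228),.03),("bot",(231,390),.03),("ridgeA",(571,276),.066),("ridgeB",(557,412),.066),("ridge",(564,344),.066),("shadeTL",(466,208),.052),("shadeBL",(440,462),.052)]:
    w=back(c,cr(*uv),z);print(n,w.round(4),(w2r(P,w)*1e3).round(1))
E
```

```text
[ 0.53613287 -0.14621851 -0.13458513] -7.711159825336599 [-0.3  0.6  0.1 -1.   0.3 -0.9 -0.4  1.8 -0.2 -0.5  0.5 -0. ]
vial [ 0.5595 -0.0939] [16.2 55. ]
cap [ 0.5953 -0.0974] [52.1 56.3]
bot [ 0.5233 -0.0899] [-20.3  54.1]
ridgeA [ 0.568  -0.2338] [ 43.3 -82.5]
ridgeB [ 0.51   -0.2264] [-15.1 -83. ]
ridge [ 0.5389 -0.2301] [ 14.  -82.7]
shadeTL [ 0.5999 -0.1919] [ 69.3 -36.7]
shadeBL [ 0.4898 -0.1784] [-41.6 -38.1]
```

```bash
cat >> h.py <<'E'
def rep(tgt=None,z=None):
    """offset in tool cm and tilt to a reader-frame target (mm)"""
    from plant import robot
    P=np.load("P.npy");s=robot.read_state();R=Ro.from_rotvec(s["orientation"]).as_matrix()
    r=w2r(P,s["tool_pos"])*1e3
    ideal=np.array([r2w([0,0,P[2]],-1,0),r2w([0,0,P[2]],0,1)]);Rd=np.eye(3)*0
    Rd[:2,0]=ideal[0];Rd[:2,1]=ideal[1];Rd[2,2]=-1
    print("t",round(s["t"],2),"reader",r.round(1),"z",round(s["tool_pos"][2]*1e3,1),"F",s["force"].round(1),"open",round(s["opening"],4),
      "turn deg",np.degrees(Ro.from_matrix(R.T@Rd).as_rotvec()).round(2))
    if tgt:
        w=np.append(r2w(P,tgt[0]/1e3,tgt[1]/1e3),z/1e3);d=w-s["tool_pos"]
        print("in aligned tool frame cm",(Rd.T@d*100).round(2))
E
python3 -c "
from h import *; rep((15,63),218)"
```

```text
t 0.15 reader [-365.7  643.2] z 217.8 F [ 0.2 -1.   0.4] open 0.0931 turn deg [ -0.08  -0.02 -18.  ]
in aligned tool frame cm [-3.807e+01 -5.802e+01 -2.000e-02]
```

```bash
python3 -m inch '[[[0,0,0,0,0,-6,1],[0,0,0,0,0,-6,1],[0,0,0,0,0,-6,1],[-2.5,-3.8,0,0,0,0,1],[-2.5,-3.8,0,0,0,0,1]]]' 5
python3 -m inch '[[[-2.5,-3.8,0,0,0,0,1],[-2.5,-3.8,0,0,0,0,1],[-2.5,-3.8,0,0,0,0,1],[-2.5,-3.8,0,0,0,0,1],[-2.5,-3.8,0,0,0,0,1]]]'
python3 -m inch '[[[-2.5,-3.8,0,0,0,0,1],[-2.5,-3.8,0,0,0,0,1],[-2.5,-3.8,0,0,0,0,1],[-2.5,-3.8,0,0,0,0,1],[-2.5,-3.8,0,0,0,0,1]]]'
python3 -m inch '[[[-2.5,-3.8,0,0,0,0,1],[-2.5,-3.8,0,0,0,0,1],[-2.5,-3.8,0,0,0,0,1],[0,0,0,0,0,0,1],[0,0,0,0,0,0,1]]]'
python3 -c "
from h import *; rep((15,63),60)"
```

```text
t: 0.65
tool_pos: [0.2993, 0.4579, 0.2177]
orientation: [-0.207, -3.134, 0.002]
force: [1.2, 0.3, -0.2]
opening: 0.0574
t: 1.15
tool_pos: [0.3983, 0.2518, 0.2185]
orientation: [-0.211, -3.134, 0.0]
force: [1.5, 0.1, -0.6]
opening: 0.0175
t: 1.65
tool_pos: [0.4967, 0.0466, 0.2185]
orientation: [0.212, 3.134, 0.0]
force: [1.2, 1.2, -1.3]
opening: 0.0008
t: 2.15
tool_pos: [0.5551, -0.0754, 0.2179]
orientation: [-0.215, -3.133, -0.001]
force: [-0.1, -0.4, 0.6]
opening: 0.0006
t 2.15 reader [ 9.3 72.7] z 217.9 F [-0.1 -0.4  0.6] open 0.0006 turn deg [ 0.02 -0.09 -0.13]
in aligned tool frame cm [-0.57 -0.97 15.79]
```

```bash
python3 -m inch '[[[-0.57,-0.97,4,0,0,0,1],[0,0,4,0,0,0,1],[0,0,4,0,0,0,1],[0,0,3.3,0,0,0,1],[0,0,0,0,0,0,1]]]'
python3 - <<'E'
from h import *
from plant import robot
rep((15,63),45)
a=robot.read_camera("side")["image"][150:300,240:400];b=robot.read_camera("top")["image"][125:275,280:440]
cv2.imwrite("pics/p2.png",cv2.resize(np.hstack([a,b]),None,fx=2.5,fy=2.5,interpolation=cv2.INTER_CUBIC))
E
```

```text
t: 2.65
tool_pos: [0.555, -0.0824, 0.0601]
orientation: [-0.208, -3.125, -0.003]
force: [-1.9, 0.1, -0.5]
opening: 0.0004
t 2.65 reader [10.1 65.8] z 60.1 F [-1.9  0.1 -0.5] open 0.0004 turn deg [ 0.08 -0.57  0.09]
in aligned tool frame cm [-0.49 -0.28  1.51]
```

View pics/p2.png

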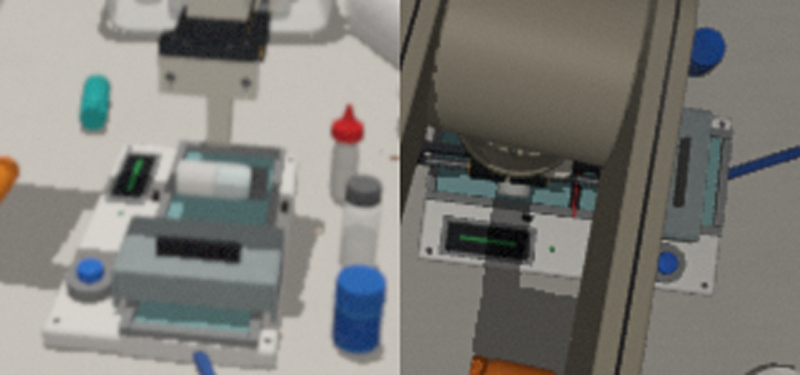

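The side view (×2.5) shows the fingertip above and behind the vial, at about (219,145) in the crop, and the vial lying square in the lane. Descend to contact.

```bash
python3 -m inch '[[[-0.4,-0.3,0.6,0,-0.5,0,1],[0,0,0.5,0,0,0,1],[0,0,0.2,0,0,0,1],[0,0,0,0,0,0,1]]]'
python3 -c "
from h import *; rep((15,63),45)"
python3 -m inch '[[[0,0,0.1,0,0,0,1],[0,0,0,0,0,0,1]]]'
python3 -c "
from h import *; rep((15,63),45)"
```

```text
t: 3.15
tool_pos: [0.5635, -0.0886, 0.0529]
orientation: [0.211, 3.125, -0.001]
force: [-0.6, -0.4, 0.3]
opening: 0.0006
t 3.15 reader [19.4 60.8] z 52.9 F [-0.6 -0.4  0.3] open 0.0006 turn deg [-0.    0.52 -0.02]
in aligned tool frame cm [0.44 0.22 0.79]
t: 3.35
tool_pos: [0.5634, -0.0885, 0.0517]
orientation: [0.211, 3.126, -0.001]
force: [0.3, 0.2, -0.5]
opening: 0.0005
t 3.35 reader [19.3 60.8] z 51.7 F [ 0.3  0.2 -0.5] open 0.0005 turn deg [ 0.    0.51 -0.01]
in aligned tool frame cm [0.43 0.22 0.67]
```

```bash
python3 -m inch '[[[0.4,0.1,0.3,0,0.5,0,1],[0,0,0.1,0,0,0,1],[0,0,0,0,0,0,1]]]'
python3 -c "
from h import *; rep((15,63),45)"
python3 -m inch '[[[0,0,0.1,0,0,0,1],[0,0,0,0,0,0,1]]]'
python3 -m inch '[[[0,0,0.05,0,0,0,1],[0,0,0,0,0,0,1]]]'
python3 -c "
from h import *; rep((15,63),45)"
```

```text
t: 3.65
tool_pos: [0.5592, -0.0868, 0.0472]
orientation: [-0.211, -3.134, -0.0]
force: [0.2, -0.7, -0.4]
opening: 0.0005
t 3.65 reader [14.9 61.9] z 47.2 F [ 0.2 -0.7 -0.4] open 0.0005 turn deg [ 0.   -0.04  0.  ]
in aligned tool frame cm [-0.01  0.11  0.22]
t: 3.85
tool_pos: [0.5595, -0.087, 0.0465]
orientation: [-0.211, -3.134, 0.0]
force: [-0.8, 0.3, -0.2]
opening: 0.0004
t: 4.05
tool_pos: [0.5596, -0.087, 0.0461]
orientation: [-0.211, -3.134, -0.0]
force: [0.1, -0.1, 0.3]
opening: 0.0005
t 4.05 reader [15.3 61.9] z 46.1 F [ 0.1 -0.1  0.3] open 0.0005 turn deg [ 0. -0. -0.]
in aligned tool frame cm [0.03 0.11 0.11]
```

```bash
for i in 1; do python3 -m inch '[[[0,0,0.1,0,0,0,1],[0,0,0,0,0,0,1]]]'
python3 -m inch '[[[0,0,0.05,0,0,0,1],[0,0,0,0,0,0,1]]]'
python3 -m inch '[[[0,0,0.05,0,0,0,1],[0,0,0,0,0,0,1]]]'; done
python3 -c "
from h import *; rep((15,63),45)"
```

```text
t: 4.25
tool_pos: [0.5597, -0.087, 0.0452]
orientation: [0.211, 3.134, -0.0]
force: [0.4, 0.0, 1.3]
opening: 0.0007
t: 4.45
tool_pos: [0.5598, -0.087, 0.045]
orientation: [0.211, 3.134, -0.0]
force: [-1.8, 0.1, 4.6]
opening: 0.0003
t: 4.65
tool_pos: [0.5599, -0.087, 0.0449]
orientation: [0.211, 3.134, -0.0]
force: [-2.3, 1.4, 8.9]
opening: 0.0006
t 4.65 reader [15.6 61.9] z 44.9 F [-2.3  1.4  8.9] open 0.0006 turn deg [-0.    0.03 -0.  ]
in aligned tool frame cm [ 0.06  0.11 -0.01]
```

```bash
python3 -m inch '[[[0,-0.3,-0.05,0,0,0,1],[0,-0.4,0,0,0,0,1],[0,-0.4,0,0,0,0,1],[0,-0.4,0,0,0,0,1],[0,0,0,0,0,0,1]]]'
python3 - <<'E'
from h import *
from plant import robot
rep()
a=robot.read_camera("side")["image"][180:260,270:370]
cv2.imwrite("pics/p3.png",cv2.resize(a,None,fx=6,fy=6,interpolation=cv2.INTER_CUBIC))
E
```

```text
t: 5.15
tool_pos: [0.5577, -0.1025, 0.0452]
orientation: [0.212, 3.134, -0.001]
force: [-2.8, 0.3, 7.0]
opening: 0.0004
t 5.15 reader [15.5 46.2] z 45.2 F [-2.8  0.3  7. ] open 0.0004 turn deg [-0.02  0.03 -0.03]
```

View pics/p3.png

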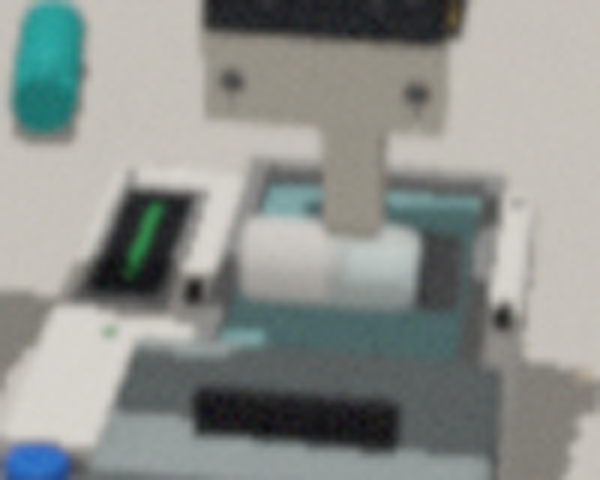

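The side crop (×6, offset 270,180) shows the finger on the vial's top at (350,235); the vial, at (240–460, 215–310), is still square. Continue the stroke, then reposition.

```bash
python3 -m inch '[[[0,-0.4,0,0,0,0,1],[0,-0.4,0,0,0,0,1],[0,-0.4,0,0,0,0,1],[0,-0.3,0,0,0,0,1],[0,0,0,0,0,0,1]]]'
python3 -m inch '[[[0,0,-0.7,0,0,0,1],[0,0,0,0,0,0,1],[0,1,0,0,0,0,1],[0,1,0,0,0,0,1],[0,0,0,0,0,0,1]]]'
cat >> h.py <<'E'
def pose_vial(c,P,y,r=.0145,zc=.0305,x=15.):
    # image rows of silhouette (top/bottom) at reader x for the lying cylinder
    th=np.linspace(0,2*np.pi,181);out=[]
    w=np.array([np.append(r2w(P,x/1e3,y/1e3+r*np.cos(t)),zc+r*np.sin(t)) for t in th])
    p=cv2.projectPoints(w,cv2.Rodrigues(np.array(c["R"]))[0],np.array(c["t"]),c["K"],np.array(c["distortion"]))[0][:,0]
    i,j=p[:,1].argmin(),p[:,1].argmax();return p[i],p[j]
E
python3 - <<'E'
from h import *
from plant import robot
rep((15,48),45)
c=robot.read_camera("side");P=np.load("P.npy")
for x in(-10,15,30):
  for y in(55,47,39,31):
    a,b=pose_vial(c,P,y,x=x);print(x,y,a.round(1),b.round(1))
cv2.imwrite("pics/p4.png",cv2.resize(c["image"][180:260,270:370],None,fx=6,fy=6,interpolation=cv2.INTER_CUBIC))
E
```

```text
t: 5.7
tool_pos: [0.5556, -0.1171, 0.0446]
orientation: [0.212, 3.134, -0.0]
force: [-0.7, 0.1, 3.8]
opening: 0.0005
t: 6.2
tool_pos: [0.5582, -0.095, 0.0513]
orientation: [-0.209, -3.134, -0.001]
force: [-0.4, -0.3, 0.2]
opening: 0.0003
t 6.2 reader [15.  53.7] z 51.3 F [-0.4 -0.3  0.2] open 0.0003 turn deg [ 0.03 -0.03  0.08]
in aligned tool frame cm [-0.   -0.57  0.63]
-10 55 [317.8 215. ] [316.8 228.8]
-10 47 [317.3 216.9] [316.2 230.9]
-10 39 [316.7 218.8] [315.6 233. ]
-10 31 [316.1 220.8] [315.  235.1]
15 55 [329.7 215.9] [328.7 229.8]
15 47 [329.2 217.8] [328.2 231.8]
15 39 [328.8 219.7] [327.7 233.9]
15 31 [328.3 221.7] [327.2 236. ]
30 55 [336.9 216.4] [335.8 230.3]
30 47 [336.5 218.3] [335.4 232.4]
30 39 [336.1 220.3] [335.  234.5]
30 31 [335.7 222.3] [334.6 236.6]
```

View pics/p4.png

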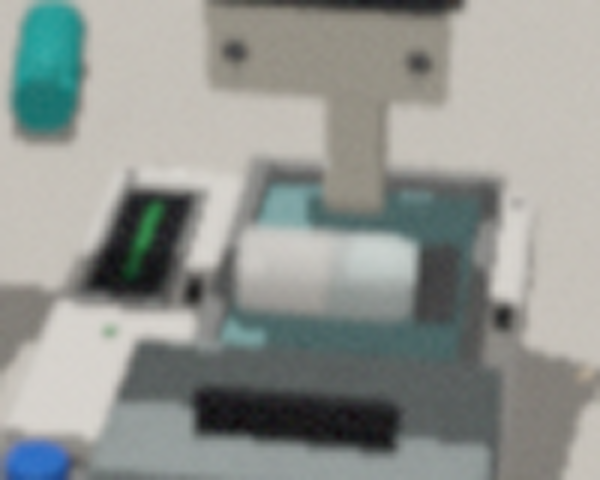

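The vial now spans rows 228–322 in the crop, which corresponds to y ≈ 39, so it rolls true at half the finger's travel. Next stroke.

```bash
python3 -m inch '[[[0,-0.45,0.3,0,0,0,1],[0,0,0.25,0,0,0,1],[0,0,0,0,0,0,1],[0,0,0.1,0,0,0,1],[0,0,0,0,0,0,1]]]'
python3 -c "
from h import *; rep((15,48),45)"
```

```text
t: 6.75
tool_pos: [0.5576, -0.1015, 0.0452]
orientation: [-0.212, -3.134, -0.0]
force: [-0.5, -0.3, -0.3]
opening: 0.0004
t 6.75 reader [15.2 47.2] z 45.2 F [-0.5 -0.3 -0.3] open 0.0004 turn deg [-0.   -0.01 -0.02]
in aligned tool frame cm [0.02 0.08 0.02]
```

```bash
python3 -m inch '[[[0,0,0.08,0,0,0,1],[0,0,0,0,0,0,1]]]'
python3 -m inch '[[[0,-0.4,0,0,0,0,1],[0,-0.4,0,0,0,0,1],[0,-0.4,0,0,0,0,1],[0,-0.4,0,0,0,0,1]]]'
python3 -m inch '[[[0,-0.4,0,0,0,0,1],[0,-0.4,0,0,0,0,1],[0,-0.4,0,0,0,0,1],[0,-0.2,0,0,0,0,1],[0,0,0,0,0,0,1]]]'
python3 -c "
from h import *; rep((15,33),45)"
```

```text
t: 6.95
tool_pos: [0.5578, -0.1014, 0.0449]
orientation: [0.211, 3.134, -0.0]
force: [-3.6, 1.5, 5.8]
opening: 0.0004
t: 7.35
tool_pos: [0.5556, -0.1174, 0.0451]
orientation: [0.211, 3.134, -0.0]
force: [-3.1, 1.5, 7.7]
opening: 0.0005
t: 7.85
tool_pos: [0.5536, -0.1315, 0.0446]
orientation: [0.212, 3.134, -0.0]
force: [-3.2, 0.2, 6.1]
opening: 0.0006
t 7.85 reader [15.4 17. ] z 44.6 F [-3.2  0.2  6.1] open 0.0006 turn deg [-0.02  0.01 -0.02]
in aligned tool frame cm [ 0.04  1.6  -0.04]
```

```bash
python3 -m inch '[[[0,0,-0.6,0,0,0,1],[0,0,0,0,0,0,1],[0,0.8,0,0,0,0,1],[0,0.8,0,0,0,0,1],[0,0,0,0,0,0,1]]]'
python3 - <<'E'
from h import *
from plant import robot
rep((15,33),45)
c=robot.read_camera("side");P=np.load("P.npy")
for x in(-10,15):
  for y in(28,24,20):
    a,b=pose_vial(c,P,y,x=x);print(x,y,((a-[270,180])*6).round(1),((b-[270,180])*6).round(1))
cv2.imwrite("pics/p5.png",cv2.resize(c["image"][180:260,270:370],None,fx=6,fy=6,interpolation=cv2.INTER_CUBIC))
E
```

```text
t: 8.35
tool_pos: [0.5557, -0.1137, 0.05]
orientation: [-0.209, -3.134, -0.001]
force: [-1.5, -0.9, 0.7]
opening: 0.0008
t 8.35 reader [15.  34.9] z 50.0 F [-1.5 -0.9  0.7] open 0.0008 turn deg [ 0.03 -0.03  0.07]
in aligned tool frame cm [ 0.   -0.19  0.5 ]
-10 28 [275.3 249.4] [268.8 335.2]
-10 24 [273.5 255.5] [267.  341.7]
-10 20 [272.  261.6] [264.9 348.2]
15 28 [348.7 255. ] [342.3 341.1]
15 24 [347.4 261.1] [340.6 347.6]
15 20 [345.9 267.3] [339.1 354.2]
```

View pics/p5.png

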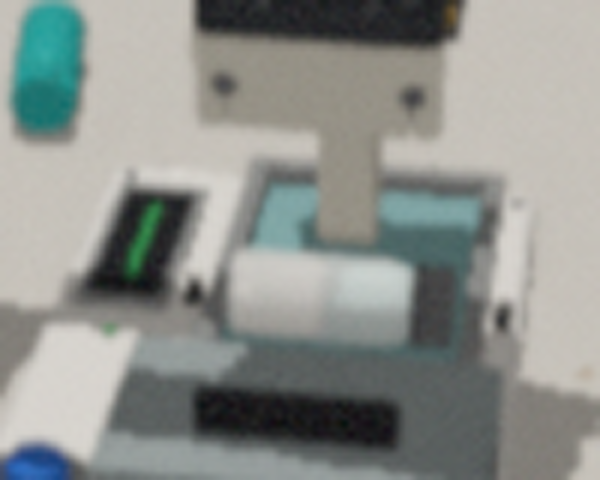

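```bash
python3 -m inch '[[[0,-0.1,0.3,0,0,0,1],[0,0,0.18,0,0,0,1],[0,0,0.08,0,0,0,1],[0,0,0,0,0,0,1]]]'
python3 -c "
from h import *; rep((15,33),45)"
```

```text
t: 8.8
tool_pos: [0.5556, -0.1164, 0.045]
orientation: [-0.212, -3.134, 0.0]
force: [-1.4, 0.9, 4.7]
opening: 0.0005
t 8.8 reader [15.3 32.2] z 45.0 F [-1.4  0.9  4.7] open 0.0005 turn deg [-0.   -0.   -0.02]
in aligned tool frame cm [ 0.03  0.08 -0.  ]
```

```bash
python3 -m inch '[[[0,-0.4,0,0,0,0,1],[0,-0.4,0,0,0,0,1],[0,-0.4,0,0,0,0,1],[0,-0.4,0,0,0,0,1]]]'
python3 -m inch '[[[0,-0.4,0,0,0,0,1],[0,-0.4,0,0,0,0,1],[0,-0.4,0,0,0,0,1],[0,0,0,0,0,0,1]]]'
python3 -c "
from h import *; rep((15,19),45)"
python3 -m inch '[[[0,0,-0.6,0,0,0,1],[0,0,0,0,0,0,1],[0,0.7,0,0,0,0,1],[0,0.6,0,0,0,0,1],[0,0,0,0,0,0,1]]]'
python3 -c "
from h import *; rep((15,19),45)"
```

```text
t: 9.2
tool_pos: [0.5534, -0.1326, 0.0452]
orientation: [-0.212, -3.134, 0.0]
force: [-2.8, 0.6, 6.0]
opening: 0.0004
t: 9.6
tool_pos: [0.5517, -0.1447, 0.0448]
orientation: [-0.212, -3.134, 0.001]
force: [-1.6, -0.9, 4.2]
opening: 0.0003
t 9.6 reader [15.2  3.6] z 44.8 F [-1.6 -0.9  4.2] open 0.0003 turn deg [-0.02 -0.   -0.04]
in aligned tool frame cm [ 0.02  1.54 -0.02]
t: 10.1
tool_pos: [0.5535, -0.1298, 0.0504]
orientation: [-0.21, -3.134, -0.001]
force: [-0.4, 0.8, 0.9]
opening: 0.0004
t 10.1 reader [15.  18.6] z 50.4 F [-0.4  0.8  0.9] open 0.0004 turn deg [ 0.02 -0.03  0.06]
in aligned tool frame cm [0.   0.04 0.54]
```

```bash
python3 -m inch '[[[0,0,0.3,0,0,0,1],[0,0,0.2,0,0,0,1],[0,0,0,0,0,0,1],[0,0,0.05,0,0,0,1],[0,0,0,0,0,0,1]]]'
python3 -c "
from h import *; rep((15,19),45)"
```

```text
t: 10.6
tool_pos: [0.5536, -0.1312, 0.0452]
orientation: [-0.212, -3.134, 0.0]
force: [-1.1, 0.5, 0.4]
opening: 0.0003
t 10.6 reader [15.3 17.2] z 45.2 F [-1.1  0.5  0.4] open 0.0003 turn deg [-0.   -0.   -0.01]
in aligned tool frame cm [0.03 0.18 0.02]
```

```bash
python3 -m inch '[[[0,0,0.07,0,0,0,1],[0,0,0,0,0,0,1]]]'
python3 -m inch '[[[0,-0.2,0,0,0,0,1],[0,-0.2,0,0,0,0,1],[0,-0.2,0,0,0,0,1],[0,0,0,0,0,0,1]]]'
python3 -m inch '[[[0,-0.2,0,0,0,0,1],[0,-0.2,0,0,0,0,1],[0,0,0,0,0,0,1]]]'
python3 -c "
from h import *; rep()"
```

```text
t: 10.8
tool_pos: [0.5537, -0.1312, 0.045]
orientation: [0.212, 3.134, -0.0]
force: [-2.4, -0.1, 5.6]
opening: 0.0003
t: 11.2
tool_pos: [0.5528, -0.1374, 0.0452]
orientation: [0.212, 3.134, -0.001]
force: [-3.1, 0.2, 7.1]
opening: 0.0007
t: 11.5
tool_pos: [0.5523, -0.1414, 0.0452]
orientation: [0.212, 3.134, -0.001]
force: [-2.7, 0.7, 6.4]
opening: 0.0005
t 11.5 reader [15.3  7. ] z 45.2 F [-2.7  0.7  6.4] open 0.0005 turn deg [-0.02  0.01 -0.01]
```

```bash
python3 -m inch '[[[0,-0.1,-0.02,0,0,0,1],[0,-0.1,0,0,0,0,1],[0,0,0,0,0,0,1]]]'
python3 -m inch '[[[0,-0.1,0,0,0,0,1],[0,-0.1,0,0,0,0,1],[0,0,0,0,0,0,1]]]'
python3 -c "
from h import *; rep()"
```

```text
t: 11.8
tool_pos: [0.552, -0.1433, 0.0452]
orientation: [0.212, 3.134, -0.0]
force: [-3.2, 0.7, 6.2]
opening: 0.0006
t: 12.1
tool_pos: [0.5518, -0.1452, 0.0451]
orientation: [0.212, 3.134, -0.0]
force: [-2.7, -0.8, 5.5]
opening: 0.0006
t 12.1 reader [15.4  3.1] z 45.1 F [-2.7 -0.8  5.5] open 0.0006 turn deg [-0.02  0.01 -0.01]
```

```bash
python3 -m inch '[[[0,-0.1,-0.02,0,0,0,1],[0,-0.1,0,0,0,0,1],[0,0,0,0,0,0,1]]]'
python3 -m inch '[[[0,-0.1,0,0,0,0,1],[0,-0.1,0,0,0,0,1],[0,0,0,0,0,0,1]]]'
python3 - <<'E'
from h import *
from plant import robot
rep()
c=robot.read_camera("side");P=np.load("P.npy")
for x in(-10,15):
  for y in(6,3,0,-3):
    a,b=pose_vial(c,P,y,x=x);print(x,y,((a-[270,180])*6).round(1),((b-[270,180])*6).round(1))
cv2.imwrite("pics/p6.png",cv2.resize(c["image"][180:260,270:370],None,fx=6,fy=6,interpolation=cv2.INTER_CUBIC))
E
```

```text
t: 12.4
tool_pos: [0.5515, -0.1472, 0.045]
orientation: [0.212, 3.134, -0.0]
force: [-2.3, -0.8, 4.0]
opening: 0.0004
t: 12.7
tool_pos: [0.5512, -0.149, 0.0448]
orientation: [0.212, 3.134, -0.0]
force: [-0.7, -0.8, 3.2]
opening: 0.0005
t 12.7 reader [15.3 -0.8] z 44.8 F [-0.7 -0.8  3.2] open 0.0005 turn deg [-0.    0.   -0.01]
-10 6 [265.6 283.4] [258.4 371.4]
-10 3 [264.2 288.2] [257.  376.5]
-10 0 [262.8 293. ] [255.6 381.6]
-10 -3 [261.4 297.8] [254.1 386.7]
15 6 [340.7 289.3] [333.8 377.6]
15 3 [339.5 294.1] [332.6 382.7]
15 0 [338.4 298.9] [331.4 387.9]
15 -3 [337.2 303.8] [330.2 393. ]
```

View pics/p6.png

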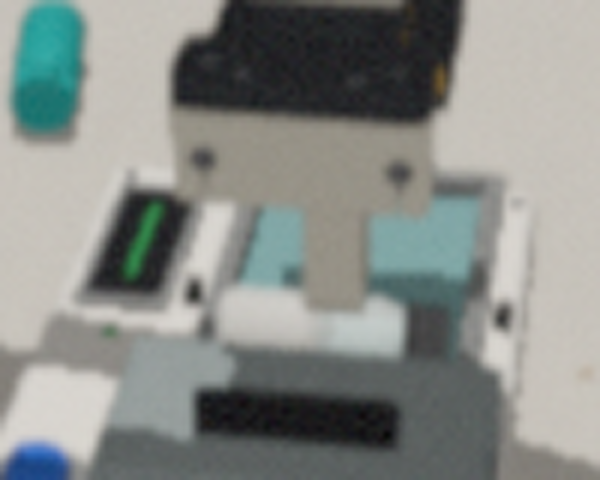

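The vial's top edge is now at row ~286 near column 262, which with the bias seen earlier gives y ≈ 1. Force and height are both falling, so it is settling into the slot. A little further, then lift and look from the top.

```bash
python3 -m inch '[[[0,-0.1,-0.01,0,0,0,1],[0,-0.05,-0.01,0,0,0,1],[0,0,0,0,0,0,1]]]'
python3 -m inch '[[[0,0,-0.2,0,0,0,1],[0,0,-1,0,0,0,1],[0,0,-3,0,0,0,1],[0,0,-4,0,0,0,1],[3,0,-4,0,0,0,1]]]'
python3 -m inch '[[[0,4,0,0,0,0,1],[0,4.5,0,0,0,0,1],[0,4.5,0,0,0,0,1],[0,4.5,0,0,0,0,1],[0,4.5,0,0,0,0,1]]]'
python3 - <<'E'
from h import *
from plant import robot
rep()
c=robot.read_camera("top")
cv2.imwrite("pics/p7.png",cv2.resize(c["image"][125:245,280:425],None,fx=5,fy=5,interpolation=cv2.INTER_CUBIC))
E
```

```text
t: 13.05
tool_pos: [0.5509, -0.1503, 0.0448]
orientation: [-0.211, -3.134, -0.0]
force: [0.5, -0.4, 1.1]
opening: 0.0005
t: 13.55
tool_pos: [0.5223, -0.1464, 0.1688]
orientation: [0.211, 3.134, 0.0]
force: [0.6, -0.4, 0.6]
opening: 0.0004
t: 14.05
tool_pos: [0.551, 0.0735, 0.1683]
orientation: [0.212, 3.133, 0.0]
force: [1.5, -0.3, -0.7]
opening: 0.0003
t 14.05 reader [-14.8 219.7] z 168.3 F [ 1.5 -0.3 -0.7] open 0.0003 turn deg [ 0.01  0.08 -0.01]
```

View pics/p7.png

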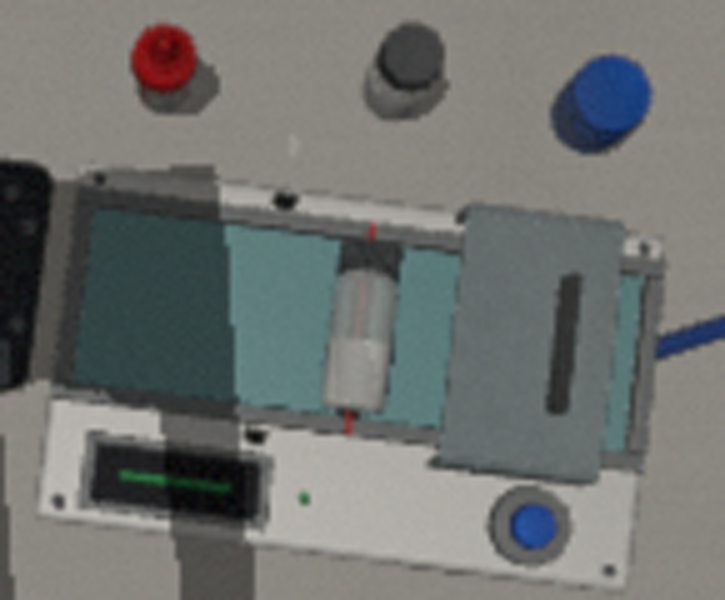

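The vial lies on the line: its centre is at (363,327) in the crop, and the red line shows at both its ends, (372,230) and (349,422). Next, the shade ridge.

```bash
python3 -m inch '[[[-1,-4.5,0,0,0,0,1],[-1,-4.5,0,0,0,0,1],[-0.9,-4.5,0,0,0,0,1],[0,-4.5,0,0,0,0,1],[0,-4.5,0,0,0,0,1]]]'
python3 -m inch '[[[0,-4,0,0,0,0,1],[0,-4,0,0,0,0,1],[0,-3.5,0,0,0,0,1],[0,0,0,0,0,0,1],[0,0,0,0,0,0,1]]]'
python3 -c "
from h import *; rep((14,-116),58)"
```

```text
t: 14.6
tool_pos: [0.5491, -0.157, 0.168]
orientation: [0.211, 3.134, -0.0]
force: [0.2, -1.0, 0.4]
opening: 0.0005
t: 15.1
tool_pos: [0.5336, -0.2698, 0.1676]
orientation: [0.214, 3.134, 0.0]
force: [0.2, 0.3, 0.4]
opening: 0.0003
t 15.1 reader [  14.1 -122.8] z 167.6 F [0.2 0.3 0.4] open 0.0003 turn deg [ 0.02  0.02 -0.11]
in aligned tool frame cm [1.000e-02 6.800e-01 1.096e+01]
```

```bash
python3 -m inch '[[[0,0.2,4,0,0,0,1],[0,0,4,0,0,0,1],[0,0,2.3,0,0,0,1],[0,0,0.4,0,0,0,1],[0,0,0,0,0,0,1]]]'
python3 -c "
from h import *; rep((14,-104),58)"
```

```text
t: 15.6
tool_pos: [0.5342, -0.2659, 0.06]
orientation: [-0.209, -3.134, -0.001]
force: [0.2, 0.3, 0.5]
opening: 0.0004
t 15.6 reader [  14.1 -118.9] z 60.0 F [0.2 0.3 0.5] open 0.0004 turn deg [ 0.04 -0.06  0.07]
in aligned tool frame cm [0.01 1.49 0.2 ]
```

```bash
python3 -m inch '[[[0,0.5,0.15,0,0,0,1],[0,0.5,0,0,0,0,1],[0,0.5,0,0,0,0,1],[0,0.5,0,0,0,0,1],[0,0.5,0,0,0,0,1]]]'
python3 -m inch '[[[0,0.7,0,0,0,0,1],[0,0.7,0,0,0,0,1],[0,0.7,0,0,0,0,1],[0,0.7,0,0,0,0,1],[0,0,0,0,0,0,1]]]'
python3 - <<'E'
from h import *
from plant import robot
rep()
c=robot.read_camera("side")
cv2.imwrite("pics/p8.png",cv2.resize(c["image"][150:300,240:400],None,fx=4,fy=4,interpolation=cv2.INTER_CUBIC))
E
```

```text
t: 16.1
tool_pos: [0.5381, -0.2423, 0.0594]
orientation: [0.211, 3.133, -0.001]
force: [0.1, -2.0, 1.2]
opening: 0.0005
t: 16.6
tool_pos: [0.5418, -0.2136, 0.059]
orientation: [0.21, 3.134, 0.0]
force: [1.3, -0.5, 2.7]
opening: 0.0005
t 16.6 reader [ 14.7 -66. ] z 59.0 F [ 1.3 -0.5  2.7] open 0.0005 turn deg [0.01 0.05 0.04]
```

View pics/p8.png

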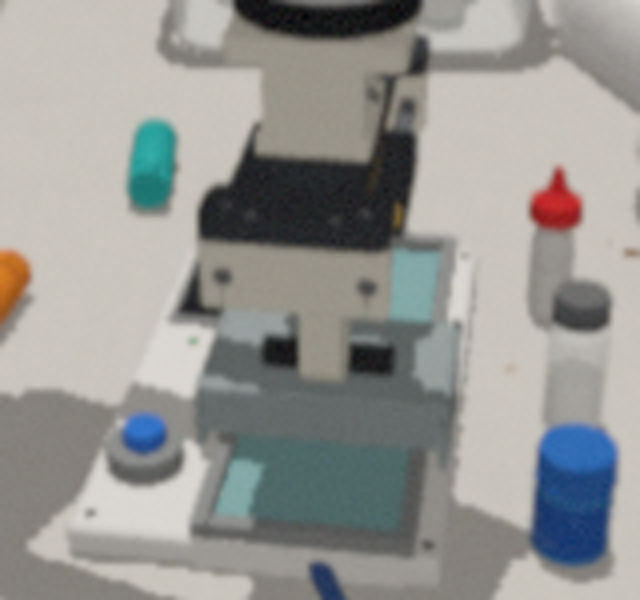

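The shade is moving: the finger is at the ridge's −y face at (325,360) in the crop, and the containers look undisturbed. Keep pushing.

```bash
python3 -m inch '[[[0,0.7,0,0,0,0,1],[0,0.7,0,0,0,0,1],[0,0.7,0,0,0,0,1],[0,0.5,0,0,0,0,1],[0,0,0,0,0,0,1]]]'
python3 -m inch '[[[0,0.4,0,0,0,0,1],[0,0.4,0,0,0,0,1],[0,0.4,0,0,0,0,1],[0,0,0,0,0,0,1]]]'
python3 -c "
from h import *; rep()"
python3 -m inch '[[[0,0.3,0,0,0,0,1],[0,0.3,0,0,0,0,1],[0,0,0,0,0,0,1]]]'
python3 -c "
from h import *; rep()"
```

```text
t: 17.15
tool_pos: [0.5447, -0.1878, 0.0584]
orientation: [-0.21, -3.134, -0.001]
force: [-0.7, -0.3, 1.1]
opening: 0.0007
t: 17.55
tool_pos: [0.5462, -0.1764, 0.0583]
orientation: [-0.211, -3.134, -0.0]
force: [-0.3, -0.4, 0.6]
opening: 0.0005
t 17.55 reader [ 14.  -28.6] z 58.3 F [-0.3 -0.4  0.6] open 0.0005 turn deg [ 0.02 -0.04  0.02]
t: 17.85
tool_pos: [0.5467, -0.1747, 0.0592]
orientation: [-0.212, -3.134, 0.009]
force: [-3.5, -16.7, 3.7]
opening: 0.0005
t 17.85 reader [ 14.3 -26.8] z 59.2 F [ -3.5 -16.7   3.7] open 0.0005 turn deg [-0.34  0.01 -0.04]
```

It stopped with 17 N, so the bumpers are reached. Back off, rise, move over the key and check.

```bash
python3 -m inch '[[[0,-1,0,0,0,0,1],[0,-2,0,0,0,0,1],[0,-2,-2,0,0,0,1],[3,-2,-1,0,0,0,1],[4,0,0,0,0,0,1]]]'
python3 - <<'E'
from h import *
from plant import robot
rep((-63,-85),45)
c=robot.read_camera("top")
a=c["image"][125:245,280:425];b=robot.read_camera("side")["image"][160:280,250:380]
cv2.imwrite("pics/p9.png",cv2.resize(np.hstack([a,b]),None,fx=2.9,fy=2.9,interpolation=cv2.INTER_CUBIC))
E
```

```text
t: 18.35
tool_pos: [0.4692, -0.2335, 0.0904]
orientation: [0.212, 3.131, -0.003]
force: [0.5, -0.3, 0.3]
opening: 0.0007
t 18.35 reader [-54.6 -95.5] z 90.4 F [ 0.5 -0.3  0.3] open 0.0007 turn deg [-0.08  0.18 -0.05]
in aligned tool frame cm [0.84 1.05 4.54]
```

View pics/p9.png

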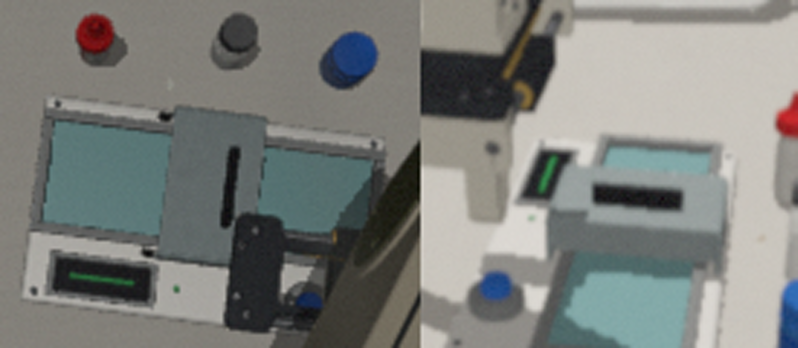

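```bash
python3 - <<'E'
from h import *
from plant import robot
c=robot.read_camera("top");P=np.load("P.npy")
for uv in((231,187),):
    w=back(c,(280+uv[0]/2.9-.4,125+uv[1]/2.9-.4),.066);print((w2r(P,w)*1e3).round(1))
rep((-63,-85),45)
E
python3 -m inch '[[[0.8,0.9,2,0,0,0,1],[0,0,1.5,0,0,0,1],[0,0,0.5,0,0,0,1],[0,0,0,0,0,0,1]]]'
python3 -c "
from h import *; rep((-63,-85),37)"
```

```text
[ 14.3 -11.7]
t 18.5 reader [-58.7 -92.6] z 87.1 F [ 0.6 -0.4  0.4] open 0.0004 turn deg [ 0.11 -0.18 -0.1 ]
in aligned tool frame cm [0.43 0.76 4.21]
t: 18.9
tool_pos: [0.4615, -0.2206, 0.0474]
orientation: [-0.21, -3.133, -0.002]
force: [-0.2, 0.5, -0.2]
opening: 0.0004
t 18.9 reader [-64.  -83.8] z 47.4 F [-0.2  0.5 -0.2] open 0.0004 turn deg [ 0.06 -0.12  0.03]
in aligned tool frame cm [-0.1  -0.12  1.04]
```

Ridge travel was 71 mm plus a start offset of about 19 mm, which is consistent with the bumpers at 0.09. Press the key.

```bash
python3 -m inch '[[[-0.1,-0.1,0.6,0,0,0,1],[0,0,0.3,0,0,0,1],[0,0,0.2,0,0,0,1],[0,0,0,0,0,0,1]]]'
python3 -m inch '[[[0,0,0.2,0,0,0,1],[0,0,0.2,0,0,0,1],[0,0,0,0,0,0,1]]]'
python3 -c "
from h import *; rep((-63,-85),32)"
```

```text
t: 19.3
tool_pos: [0.4626, -0.2222, 0.0375]
orientation: [-0.211, -3.134, -0.0]
force: [-0.0, -1.2, -0.2]
opening: 0.0001
t: 19.6
tool_pos: [0.4628, -0.2224, 0.0338]
orientation: [0.211, 3.134, -0.001]
force: [-0.7, 0.7, 3.6]
opening: 0.001
t 19.6 reader [-62.4 -85.3] z 33.8 F [-0.7  0.7  3.6] open 0.001 turn deg [-0.02  0.04 -0.  ]
in aligned tool frame cm [0.06 0.03 0.18]
```

```bash
python3 -m inch '[[[0,0,0.1,0,0,0,1],[0,0,0.1,0,0,0,1],[0,0,0.05,0,0,0,1],[0,0,0,0,0,0,1]]]'
python3 -m inch '[[[0,0,0.05,0,0,0,1],[0,0,0,0,0,0,1]]]'
python3 -c "
from h import *; rep((-63,-85),32)"
```

```text
t: 20.0
tool_pos: [0.4629, -0.2224, 0.0322]
orientation: [0.211, 3.134, -0.001]
force: [-2.7, 2.9, 11.5]
opening: 0.0002
t: 20.2
tool_pos: [0.463, -0.2224, 0.0321]
orientation: [0.211, 3.134, -0.001]
force: [-4.7, 2.7, 15.1]
opening: 0.0004
t 20.2 reader [-62.3 -85.3] z 32.1 F [-4.7  2.7 15.1] open 0.0004 turn deg [-0.02  0.04  0.  ]
in aligned tool frame cm [0.07 0.03 0.01]
```

The key is bottomed: z is 32.1 and the force is rising steeply. Release, retreat clear and check.

```bash
python3 -m inch '[[[0,0,-0.5,0,0,0,1],[0,0,-2,0,0,0,1],[0,0,-4,0,0,0,1],[0,0,-4,0,0,0,1],[0,0,-4,0,0,0,1]]]'
python3 -m inch '[[[0,4.5,0,0,0,0,1],[0,4.5,0,0,0,0,1],[0,4.5,0,0,0,0,1],[0,4.5,0,0,0,0,1],[0,4.5,0,0,0,0,1]]]'
python3 -m inch '[[[0,4.5,0,0,0,0,1],[0,4.5,0,0,0,0,1],[0,4,0,0,0,0,1],[0,0,0,0,0,0,1],[0,0,0,0,0,0,1]]]'
python3 - <<'E'
from h import *
from plant import robot
rep()
a=robot.read_camera("top")["image"][125:245,280:425];b=robot.read_camera("side")["image"][160:280,260:400]
cv2.imwrite("pics/p10.png",cv2.resize(np.hstack([a,b]),None,fx=2.8,fy=2.8,interpolation=cv2.INTER_CUBIC))
E
```

```text
t: 20.7
tool_pos: [0.4619, -0.2218, 0.1765]
orientation: [-0.211, -3.133, -0.001]
force: [0.1, 0.7, 0.1]
opening: 0.0008
t: 21.2
tool_pos: [0.4924, 0.0026, 0.1754]
orientation: [-0.212, -3.134, -0.0]
force: [0.7, 0.3, -0.2]
opening: 0.0006
t: 21.7
tool_pos: [0.5097, 0.1303, 0.175]
orientation: [-0.207, -3.134, 0.001]
force: [0.1, 0.3, -1.7]
opening: 0.0002
t 21.7 reader [-63.3 270.5] z 175.0 F [ 0.1  0.3 -1.7] open 0.0002 turn deg [-0.04 -0.06  0.14]
```

View pics/p10.png

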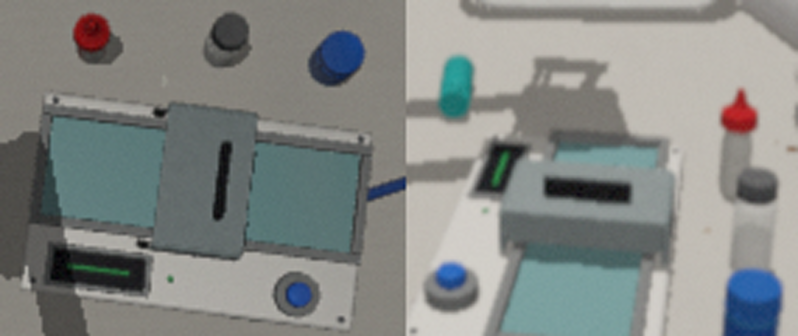

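The shade's leading edge meets the bumpers at (162,112) and (146,244), the key is up at (299,294), and the containers are unmoved. The vial is hidden under the shade, with none of it showing in the lane on either side.

```bash
python3 -c "
from plant import robot; print(robot.close_job())"
```

```text
the job is handed in; nothing more can be done
None
```

The job is done and handed in at about 22 s of the 61 s; no verdict was reported.

- **Vial:** I rolled it to the scan line in four light fingertip strokes, mostly at 4–8 N. It moved half as far as the finger and settled into the slot, and the top view showed it centred on the red line. Once covered it could not be seen. None of it showed in the lane on either side, but its position under the shade is not directly confirmed.
- **Shade:** I pushed it by its ridge until it stopped at about 17 N. The ridge moved 71 mm. Full travel of 90 mm would need a start offset of 19 mm, which is inside the stated 0 to 20 mm but not measured separately. The last picture shows its edge at the bumpers.
- **Read key:** I pressed it until it bottomed (fingertip at 32.1 mm, 15 N) and released it. It appears up in the last picture.
- **Rest of the scene:** The three containers look unmoved. The arm stands clear, with only noise-level force.

No check failed or disagreed. Side-camera rows for the vial read about 1 px (3 to 5 mm) off prediction. I took that as a constant bias, and the top view confirmed the final position.

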